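# Load the spring launcher with the cart

## Robot

A 6-joint arm with a two-finger parallel gripper is mounted at the origin on the work surface. World frame = base frame: x ahead of the robot, y to its left, z up, the work surface at z = 0. Lengths are in m, angles in degrees, forces in N, time in s.
With the tool pointing down it reaches from about 0.3 to 0.75 m from the base axis. Payload 8.5 kg.
Tool frame: the origin (TCP) lies at the very end of the fingers, on their centre line; the grasp point (between the pads) lies 19 mm behind it; z points along the fingers, y is the line along which they close (so a half turn about z gives the same grasp; the last joint's range is limited). The gripper opens to 85 mm and grips with 20 to 120 N. Pads are 22 mm wide; open, the fingers measure 114 mm over their backs; the gripper's body (76 mm by 85 mm) begins 54 mm behind the grasp point. The pads swing forward as they close: fully open they stand 13 mm farther back than shut.
Start: joints at [-82.122, 21.807, 74.336, -0, 83.858, -12.336], TCP at [0.19, -0.516, 0.231] pointing down, gripper open.
Joint ranges: [-178.18, 178.18], [-50.72, 133.34], [12.68, 142.11], [-81.47, 261.47], [9.98, 163.14], [-165.26, 165.26]. Speed limits (degrees/s): [136.94, 136.94, 180, 180, 180, 180].

## Interface

Orientations are given as a 3x3 rotation matrix whose columns are the frame's x, y, z axes.
In Python, from rig import observe, cams, ticket gives the robot as it stands.
- The arm moves only by the tool move_arm, never from a script. Its arguments are lists of equal length, an entry for each row: "jaw": the finger opening in cm, from 0 to 8.54; "dp": the shift along the tool's x, y, z in cm, a list of three; "turn": the turn, a rotation vector about the tool's x, y, z in rad, a list of three. In form: {"jaw": [jaw, ...], "dp": [[tx, ty, tz], ...], "turn": [[wx, wy, wz], ...]}. A call has 1 to 12 rows; each row shifts and turns the commanded pose from where the row before left it, along the tool's axes as they then stand; what a row does not reach is not made up. A row lasts 1/12 s, in which the tool goes at most 41.7 mm and 7.16 degrees, less where a joint would pass 70% of its speed; a pose out of reach is approached as far as the arm can. A call is refused whole if a number of a shift passes 4.17 or a number of a turn 0.125, either way. A call with a gripper value outside its range is refused whole. The fingers move at their own pace and stop on an object; "force" is the grip in N (left out, the last holds). Time passes only in rows, so rows that do not move let the fingers close. It gives the time, the measured TCP pose, the force, the opening and the grip force at its end, in the units of the state.
- observe(): the state, without advancing time (a new reading comes with each control period).
- cams.get_image(name): name is "side" or "top"; returns (picture, depth): 420x560x3 uint8, red, green, blue; 420x560 float32, m along the optical axis (not along the pixel's ray), 0 where there is no reading.
- cams.calibration(name): a dict with "vertical_fov" (degrees; the focal length in pixels is half the picture's height over the tangent of half this angle, whatever the lens; pixels are square), "cx", "cy" (the principal point, pixels), "view" (4x4, takes a point from world to camera coordinates). Camera axes: x right, y up, looking along -z (the intrinsics and any distortion apply to the point x, -y, -z); pixel columns grow to the right and rows downward; lengths in m; the calibration is good to about 2 mm. A picture is of the moment at which its call begins. calibration takes no time and is no camera call.
- ticket.close_job(): hands the job in; it is judged then, once.
Trained networks look in the newest picture that a camera, given by its name, has taken for a name from the list of things; names that differ only in an ending like _2 or _b are one class to them, and where a whole thing is asked for, a point or a joint stands for the part that bears it (a point fixed in the world has none). Each returns a list of dicts, best first, with "p" (0 to 1); they miss things now and then, are a little off and sometimes report something else, mostly with a low value. They report only what shows in the picture. A call takes as long as a camera call.
- cams.spot_in(camera, query): "box" ([centre column, centre row, width, height] as shares, 0 to 1, of the picture: columns of its width, rows of its height, round what is visible of it).
- cams.outline_of(camera, query): "mask" (420x560 bool, what is visible of it) and "box" ([centre column, centre row, width, height] as shares, 0 to 1, of the picture: columns of its width, rows of its height, round what is visible of it).
- cams.mark_of(camera, query): "location" ([column, row] as shares, 0 to 1, of the picture: columns of its width, rows of its height: a listed point, or the origin of a listed thing).
The state is a dict: "time_s": time; "q": joint angles; "qvel": joint speeds; "joint_efforts": joint torques, N m; "position": TCP position; "tool_rot": TCP orientation; "ft_force": force on the tool from outside, world axes, zero at the start; "wrist_torque": the same for the moment, N m; "grip_width": finger opening in m; "gripper_force": force on a finger pad.
Only numpy, scipy, OpenCV 4.12 (cv2) and the standard library are available. Lean on these libraries where they do the work, as an engineer would, in place of code of your own. Each camera call takes 0.05 s, during which the arm holds its last target. There are 200 camera calls.

## Task

Get the cart on the classroom track ready for launch: pull the lock bar's upright grip straight out, away from the track, to its end stop, then push the cart along the track against the sprung plunger until its front meets the steel stop. Finish while holding the cart pressed against the stop (the spring would throw it back), with all its wheels still on the track, and do not disturb the cup, the beaker or the calculator.

Things in the scene. Friction and masses are not known exactly. Their poses are not given: they have to be found in the camera images.
- track: Fixed aluminium track, a shallow channel 92 mm wide along its own y from -230 to +270 mm. Origin on the table under the centre line; z up, own x across (-x is the lock's side, nearer the robot). The cart rolls on the channel floor 20 mm above the table; side walls reach 31 mm. Launcher (plunger, stop) at +y. Yaw within 0.35 rad, different each time.
- stop: Fixed steel stop block at the track's +y end, 80 mm wide, up to 76 mm above the table. Origin at table height on the centre line in the plane of its two front cheeks, 195 mm along +y from the track's origin; axes as the track's. The cheeks (20 mm wide, centred 30 mm either side) are the hard stop for the cart's flat front; the plunger sinks into the 40 mm gap between them.
- plunger_tip (a point): Centre of the front face of the sprung plunger, a black rubber-tipped disc 28 mm across on a steel rod, on the track's centre line 53 mm above the table; it stands 25 mm in front of the stop's cheeks when free.
- plunger (a joint): Plunger travel in m, pushed in along track +y: 0 free, 0.025 when a flat front meets the stop's cheeks. Spring force about 2 N at the start of travel and 9 N at 0.025; it returns by itself.
- lock_grip (a point): Pinching point of the black upright grip on the lock bar, 85 mm above the table: grip 24 mm along track x, 12 mm thick along track y, from 58 to 100 mm above the table. It stands 78 mm (joint at 0) from the centre line on the -x side, 90 mm along +y from the track's origin. Under and inwards of it lies a black guide block, top 60 mm above the table.
- lock (a joint): Travel of the lock bar in m, along track -x (out, away from the track): 0 fully in, 0.045 fully out at its end stop. Starts between 0 and 0.010. The flat steel bar (22 mm wide, 44 to 58 mm above the table) bars the cart's way when in and clears it when fully out. About 1.5 N of friction; it stays where left.
- cart_center (a point): Centre of the loose cart's grey body (0.2 to 0.5 kg), 53 mm above the table: 64 mm wide (own x), 120 mm long (own y, along the track), 36 to 70 mm above the table, flat ends; four free wheels. On its deck a black fin 12 mm thick (own x), 40 mm long, up to 96 mm above the table. Axes as the track's. Starts 50 to 100 mm on the -y side of the track's origin, ends 135 mm on the +y side.
- cart_rear (a point): Centre of the cart's flat rear face (the end away from the launcher), where to push; 53 mm above the table, level with the plunger, so that a push here (48 to 60 mm up) does not tip the cart. Free space behind it; the low end piece of the track there is 32 mm tall.
- foam_cup: Bystander: white drinking cup, 115 mm tall, 86 mm across the rim, standing left of the track; origin under its centre.
- beaker: Bystander: clear glass beaker, 95 mm tall, 72 mm across, standing right of the track's near end; origin under its centre.
- calculator: Bystander: flat black calculator, 80 x 150 x 16 mm, lying to the right of the track; origin under its centre.

How it is judged:
By the outcome, as a careful person would: the job done as asked, in the order asked, and still so for the second after the job is handed in, while the arm keeps its last pose, push and grip.
It also fails if it takes over 64 s, if anything falls off the work surface, if the arm or the gripper's body presses on something with over 40 N, if the wrist force passes 120 N, or if a joint passes its speed limit or range.

## Working session

There is one attempt and no reset: what is moved stays moved. The work goes in short steps, Python scripts to look and compute and a tool call to move; the robot and the scene stay as the last step left them, time stands still between calls to the robot, and variables do not carry over. Pictures are saved under pics/ and viewed, at most 10 in all, crops included, and the job is handed in when it is done.

Besides the shell and the picture viewer there is one more tool, called after "Request:" as name(argument=value, ...) on one line, values as JSON. move_arm: Moves the arm, as the interface text tells. Its arguments: {"type":"object","properties":{"jaw":{"type":"array","items":{"type":"number"}},"dp":{"type":"array","items":{"type":"array","items":{"type":"number"}}},"turn":{"type":"array","items":{"type":"array","items":{"type":"number"}}},"force":{"type":"number"}},"required":["jaw","dp","turn"]}

```bash
mkdir -p pics
cat > h.py <<'E'
import numpy as np, cv2
from rig import observe, cams, ticket
def pt(name,uv,depth=None,z=None):
    c=cams.calibration(name); f=210/np.tan(np.radians(c["vertical_fov"])/2)
    V=np.array(c["view"]); Ri=np.linalg.inv(V)
    d=np.array([(uv[0]-c["cx"])/f,-(uv[1]-c["cy"])/f,-1.0])
    o=Ri[:3,3]; w=Ri[:3,:3]@d
    s=depth if z is None else (z-o[2])/w[2]
    return o+s*w
E
python3 - <<'E'
from h import *
np.set_printoptions(precision=4,suppress=True)
for n in ("side","top"):
    c=cams.calibration(n); print(n,{k:v for k,v in c.items() if k!="view"}, np.linalg.inv(np.array(c["view"]))[:3].round(3).tolist())
    p,d=cams.get_image(n); cv2.imwrite(f"pics/{n}0.png",p[:,:,::-1])
    for q,z in (("lock_grip",.085),("cart_center",.053),("cart_rear",.053),("plunger_tip",.053),("track",0),("stop",0),("foam_cup",0),("beaker",0),("calculator",0)):
        for r in cams.mark_of(n,q)[:1]:
            u=np.array(r["location"])*[560,420]; print(q,round(r["p"],2),u.round(1),pt(n,u,z=z))
print(observe())
E
```

```text
side {'vertical_fov': 43.7849964156536, 'cx': 283.75673088886003, 'cy': 206.9257099926159} [[-0.997, 0.029, -0.068, 0.413], [-0.072, -0.607, 0.792, 1.286], [-0.018, 0.794, 0.607, 1.046]]
lock_grip 0.84 [269.7 223.6] [0.5559 0.1145 0.085 ]
cart_center 0.47 [258.8 220.6] [0.5951 0.0627 0.053 ]
cart_rear 0.63 [274.6 186.8] [ 0.5623 -0.1163  0.053 ]
stop 0.86 [229.9 262.5] [0.6675 0.1944 0.    ]
foam_cup 0.74 [279.3 329.8] [0.5048 0.4313 0.    ]
beaker 0.92 [335.1 155.5] [ 0.3597 -0.4058  0.    ]
calculator 0.67 [273.2 154.2] [ 0.594  -0.4051  0.    ]
top {'vertical_fov': 47.495539759027004, 'cx': 276.44935671985684, 'cy': 214.2429936815226} [[0.012, 0.996, -0.089, 0.389], [-1.0, 0.012, 0.001, 0.012], [0.002, 0.089, 0.996, 1.41]]
lock_grip 0.73 [418.3 268.6] [ 0.3622 -0.3829  0.085 ]
cart_center 0.85 [300.2 194.7] [ 0.568  -0.0569  0.053 ]
cart_rear 0.79 [321.3 200.5] [ 0.552  -0.1173  0.053 ]
plunger_tip 0.65 [221.9 162.9] [0.6576 0.1695 0.053 ]
track 0.88 [271.6 180.4] [0.617  0.0261 0.    ]
stop 0.8 [213.9 161.9] [0.6708 0.1995 0.    ]
foam_cup 0.71 [132.1 214.4] [0.5101 0.4382 0.    ]
beaker 0.74 [413.7 266.9] [ 0.3652 -0.3948  0.    ]
calculator 0.69 [422.4 187.1] [ 0.6022 -0.424   0.    ]
{'time_s': 1.0, 'q': array([-82.1203,  21.8061,  74.3359,   0.0009,  83.8586, -12.3361]), 'qvel': array([ 0.0567,  0.0954,  0.0126,  0.013 ,  0.0905, -0.0683]), 'joint_efforts': array([ -0.0033, -44.8344, -23.1458,  -0.0004,   0.0006,   0.    ]), 'position': array([ 0.1901, -0.5161,  0.2313]), 'tool_rot': array([[ 0.9384,  0.3456,  0.    ],
       [ 0.3456, -0.9384,  0.    ],
       [ 0.    , -0.    , -1.    ]]), 'ft_force': array([ 0.8463, -0.0242,  0.2813]), 'wrist_torque': array([-0.025 ,  0.0067,  0.0221]), 'gripper_force': 0.0, 'grip_width': 0.08519043235223975}
```

View pics/top0.png

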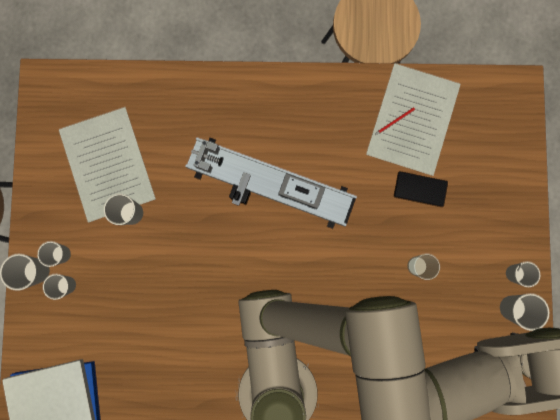

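View pics/side0.png

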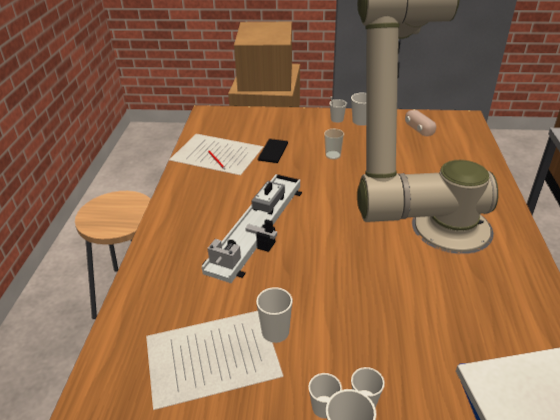

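Run:
```python
from h import *
np.set_printoptions(precision=4,suppress=True)
p,d=cams.get_image("top")
cv2.imwrite("pics/top_crop.png",cv2.resize(p[120:240,170:370,::-1],None,fx=4,fy=4,interpolation=cv2.INTER_CUBIC))
def cloud(n,d):
    v,u=np.mgrid[:420,:560]; c=cams.calibration(n); f=210/np.tan(np.radians(c["vertical_fov"])/2)
    Ri=np.linalg.inv(np.array(c["view"]))
    P=np.stack([(u-c["cx"])/f*d,-(v-c["cy"])/f*d,-d],-1)
    return P@Ri[:3,:3].T+Ri[:3,3]
P=cloud("top",d)
print("table z",np.median(P[220:250,200:300,2]), P[100:120,250:300,2].mean())
for q in ("track","cart_center","lock_grip","stop"):
    r=cams.outline_of("top",q)
    if not r: print(q,None); continue
    m=r[0]["mask"]&(d>0); X=P[m]; print(q,round(r[0]["p"],2),m.sum(),"zpct",np.percentile(X[:,2],[5,50,95]),"med",np.median(X,0))
    rc=cv2.minAreaRect((X[:,:2]*1000).astype(np.float32)); print("  rect",np.round(rc[0],1),np.round(rc[1],1),round(rc[2],2))
    if q=="track":
        # PCA on floor pixels
        F=X[(X[:,2]<.04)&(X[:,2]>.012)][:,:2]; w,V=np.linalg.eigh(np.cov(F.T)); print("  pca",V[:,1],F.mean(0))
s,ds=cams.get_image("side")
cv2.imwrite("pics/side_crop.png",cv2.resize(s[165:285,190:320,::-1],None,fx=5,fy=5,interpolation=cv2.INTER_CUBIC)[:600])
Q=cloud("side",ds)
for q in ("cart_center","lock_grip","stop"):
    r=cams.outline_of("side",q)
    if not r: print(q,None); continue
    m=r[0]["mask"]&(ds>0); X=Q[m]; print("side",q,round(r[0]["p"],2),m.sum(),"zpct",np.percentile(X[:,2],[5,50,95]),"med",np.median(X,0))
for n,PP in (("top",P),("side",Q)):
    # dark grip/high points region
    m=(PP[...,2]>.088)&(PP[...,2]<.103)&(PP[...,0]>.45)&(PP[...,0]<.75)&(PP[...,1]>-.2)&(PP[...,1]<.25)
    k,lab=cv2.connectedComponents(m.astype(np.uint8))
    for i in range(1,k): 
        X=PP[lab==i]; print(n,"hi",len(X),X.mean(0),np.ptp(X,axis=0))
```

```text
table z 0.00012737044035304734 0.004336996239037742
track 0.92 5060 zpct [0.006  0.0221 0.0742] med [0.6149 0.0829 0.0221]
  rect [594.7  35.4] [516.7 166.2] 70.5
  pca [0.3412 0.94  ] [0.6059 0.0247]
cart_center 0.72 1016 zpct [0.0434 0.0711 0.0936] med [ 0.5735 -0.0582  0.0711]
  rect [577.4 -59.1] [129.1  64.5] 70.11
lock_grip 0.74 419 zpct [0.0298 0.074  0.0804] med [0.6817 0.2178 0.074 ]
  rect [678.  221.3] [59.  79.7] 70.44
stop 0.85 408 zpct [0.0371 0.0742 0.0804] med [0.6822 0.2177 0.0742]
  rect [676.5 214.4] [45.  81.4] 70.44
side cart_center 0.85 713 zpct [0.0357 0.0717 0.093 ] med [ 0.5739 -0.0417  0.0717]
lock_grip None
side stop 0.65 636 zpct [0.0303 0.0658 0.0811] med [0.6723 0.2274 0.0658]
top hi 67 [ 0.5771 -0.0593  0.0952] [0.02   0.0391 0.0142]
top hi 35 [0.5588 0.1219 0.098 ] [0.0231 0.0137 0.0113]
side hi 48 [ 0.5783 -0.0573  0.0952] [0.0206 0.0434 0.0143]
side hi 51 [0.5595 0.1229 0.096 ] [0.0242 0.0162 0.0147]
```

View pics/top_crop.png

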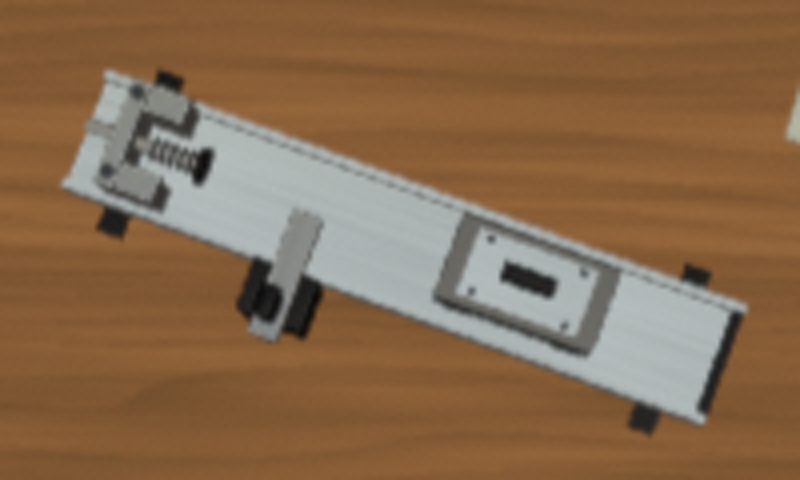

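View pics/side_crop.png

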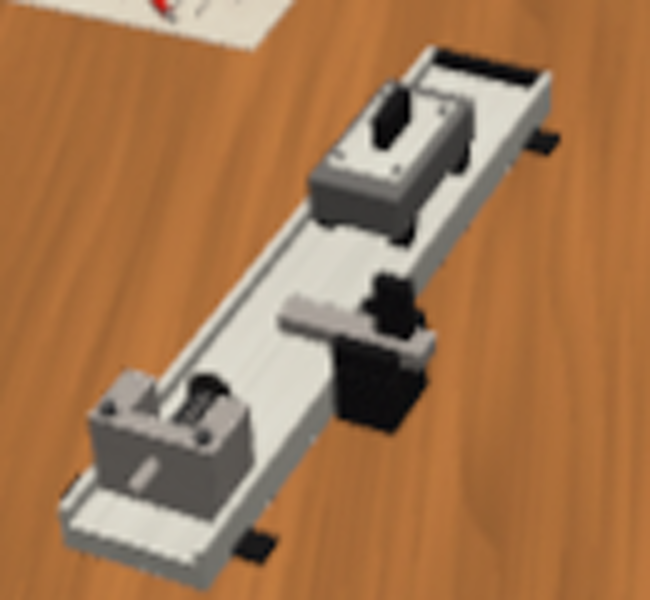

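The top view shows the cart at (302,190) px, grip at about (237,194), and stop at about (207,155). The side view agrees. The cart→grip offset comes out at (-78, +165) mm in track axes, so the lock is near 0 and the track yaw is about -19.7°. I'm moving above the grip now.

Request:
move_arm(jaw=[5,5,5,5,5,5,5,5,5,5,5,5], dp=[[2.36,-1.965,0],[2.36,-1.965,0],[2.36,-1.965,0],[2.36,-1.965,0],[2.36,-1.965,0],[2.36,-1.965,0],[2.36,-1.965,0],[2.36,-1.965,0],[2.36,-1.965,0],[2.36,-1.965,0],[2.36,-1.965,0],[2.36,-1.965,0]], turn=[[0,0,0],[0,0,0],[0,0,0],[0,0,0],[0,0,0],[0,0,0],[0,0,0],[0,0,0],[0,0,0],[0,0,0],[0,0,0],[0,0,0]], force=40)

```text
time_s: 2.45
position: [0.3748, -0.1956, 0.2315]
tool_rot: [[0.938, 0.345, 0.0], [0.345, -0.938, -0.0], [0.0, 0.0, -1.0]]
ft_force: [-0.3, -0.5, -0.3]
grip_width: 0.0498
gripper_force: 0.0
```

Request:
move_arm(jaw=[5,5,5,5,5,5,5,5,5,5,5,5], dp=[[2.36,-1.965,0],[2.36,-1.965,0],[2.36,-1.965,0],[2.36,-1.965,0],[2.36,-1.965,0],[2.36,-1.965,0],[2.36,-1.965,0],[2.36,-1.965,0],[2.36,-1.965,0],[2.36,-1.965,0],[2.36,-1.965,0],[2.36,-1.965,0]], turn=[[0,0,0],[0,0,0],[0,0,0],[0,0,0],[0,0,0],[0,0,0],[0,0,0],[0,0,0],[0,0,0],[0,0,0],[0,0,0],[0,0,0]])

```text
time_s: 3.45
position: [0.5591, 0.1237, 0.2313]
tool_rot: [[0.938, 0.346, 0.0], [0.346, -0.938, -0.0], [0.0, 0.0, -1.0]]
ft_force: [1.2, -0.9, 0.2]
grip_width: 0.05
gripper_force: 0.0
```

Request:
move_arm(jaw=[5,5,5,5,5,5,5,5], dp=[[0,0,0],[0,0,0],[0,0,0],[0,0,0],[0,0,0],[0,0,0],[0,0,0],[0,0,0]], turn=[[0,0,0.116],[0,0,0.116],[0,0,0.116],[0,0,0.116],[0,0,0.116],[0,0,0.116],[0,0,0],[0,0,0]])

```text
time_s: 4.12
position: [0.5586, 0.1221, 0.2313]
tool_rot: [[0.943, -0.333, -0.0], [-0.333, -0.943, 0.0], [-0.0, -0.0, -1.0]]
ft_force: [0.6, -0.5, 0.0]
grip_width: 0.0499
gripper_force: 0.0
```

Request:
move_arm(jaw=[5,5,5,5,5,5,5,5,5,5,5,5], dp=[[0,0,2],[0,0,2],[0,0,2],[0,0,2],[0,0,2],[0,0,1.5],[0,0,1.5],[0,0,1.0],[0,0,1],[0,0,0.7],[0,0,0.7],[0,0,0]], turn=[[0,0,0],[0,0,0],[0,0,0],[0,0,0],[0,0,0],[0,0,0],[0,0,0],[0,0,0],[0,0,0],[0,0,0],[0,0,0],[0,0,0]])

```text
time_s: 5.12
position: [0.5582, 0.1221, 0.0663]
tool_rot: [[0.942, -0.336, -0.002], [-0.336, -0.942, -0.0], [-0.001, 0.001, -1.0]]
ft_force: [0.2, -0.2, -0.6]
grip_width: 0.0499
gripper_force: 0.0
```

Request:
move_arm(jaw=[0.8,0.8,0.8,0.8,0.8,0.8,0.8,0.8], dp=[[0,0,0],[0,0,0],[0,0,0],[0,0,0],[0,0,0],[0,0,0],[0,0,0],[0,0,0]], turn=[[0,0,0],[0,0,0],[0,0,0],[0,0,0],[0,0,0],[0,0,0],[0,0,0],[0,0,0]], force=40)

```text
time_s: 5.78
position: [0.5586, 0.1213, 0.068]
tool_rot: [[0.942, -0.337, 0.0], [-0.337, -0.942, -0.002], [0.001, 0.001, -1.0]]
ft_force: [-3.6, -5.1, 3.5]
grip_width: 0.0113
gripper_force: 43.3
```

Request:
move_arm(jaw=[0.8,0.8,0.8,0.8,0.8,0.8,0.8,0.8,0.8,0.8], dp=[[-0.4,0,0],[-0.4,0,0],[-0.4,0,0],[-0.4,0,0],[-0.4,0,0],[-0.4,0,0],[-0.4,0,0],[-0.4,0,0],[-0.4,0,0],[-0.4,0,0]], turn=[[0,0,0],[0,0,0],[0,0,0],[0,0,0],[0,0,0],[0,0,0],[0,0,0],[0,0,0],[0,0,0],[0,0,0]])

```text
time_s: 6.62
position: [0.5211, 0.1347, 0.068]
tool_rot: [[0.942, -0.337, 0.001], [-0.337, -0.942, -0.002], [0.002, 0.001, -1.0]]
ft_force: [0.3, -6.3, 1.5]
grip_width: 0.0112
gripper_force: 43.2
```

Request:
move_arm(jaw=[0.8,0.8,0.8], dp=[[-0.2,0,0],[-0.2,0,0],[0,0,0]], turn=[[0,0,0],[0,0,0],[0,0,0]])

```text
time_s: 6.87
position: [0.517, 0.1362, 0.068]
tool_rot: [[0.942, -0.336, 0.0], [-0.336, -0.942, -0.002], [0.001, 0.001, -1.0]]
ft_force: [-1.6, -5.8, 3.2]
grip_width: 0.0113
gripper_force: 43.3
```

Request:
move_arm(jaw=[0.8,0.8,0.8], dp=[[-0.15,0,0],[-0.1,0,0],[0,0,0]], turn=[[0,0,0],[0,0,0],[0,0,0]])

```text
time_s: 7.12
position: [0.517, 0.1362, 0.068]
tool_rot: [[0.942, -0.337, 0.005], [-0.337, -0.942, -0.003], [0.006, 0.001, -1.0]]
ft_force: [7.6, -10.2, -4.7]
grip_width: 0.0117
gripper_force: 42.2
```

At the end stop: the TCP didn't move and the force rose. Releasing and lifting.

Request:
move_arm(jaw=[5,5,5,5,5,5,5,5,5,5,5], dp=[[0,0,0],[0,0,0],[0,0,0],[0,0,0],[0,0,-1],[0,0,-1.5],[0,0,-1.5],[0,0,-2],[0,0,-2],[0,0,-2],[0,0,0]], turn=[[0,0,0],[0,0,0],[0,0,0],[0,0,0],[0,0,0],[0,0,0],[0,0,0],[0,0,0],[0,0,0],[0,0,0],[0,0,0]])

```text
time_s: 8.03
position: [0.5162, 0.1381, 0.1718]
tool_rot: [[0.942, -0.336, 0.007], [-0.336, -0.942, 0.0], [0.007, -0.003, -1.0]]
ft_force: [-0.1, 0.5, 0.3]
grip_width: 0.05
gripper_force: 0.0
```

Run:
```python
from h import *
np.set_printoptions(precision=4,suppress=True)
print(observe()["position"])
for n in("side","top"):
    p,d=cams.get_image(n)
    if n=="side": cv2.imwrite("pics/s2.png",cv2.resize(p[140:290,190:340,::-1],None,fx=4,fy=4,interpolation=cv2.INTER_CUBIC))
    c=cams.calibration(n); f=210/np.tan(np.radians(c["vertical_fov"])/2)
    v,u=np.mgrid[:420,:560]; Ri=np.linalg.inv(np.array(c["view"]))
    P=np.stack([(u-c["cx"])/f*d,-(v-c["cy"])/f*d,-d],-1)@Ri[:3,:3].T+Ri[:3,3]
    m=(P[...,2]>.088)&(P[...,2]<.103)&(P[...,0]>.45)&(P[...,0]<.75)&(P[...,1]>-.2)&(P[...,1]<.25)
    k,lab=cv2.connectedComponents(m.astype(np.uint8))
    for i in range(1,k):
        X=P[lab==i]
        if len(X)>8: print(n,len(X),X.mean(0),np.ptp(X,axis=0))
    for q in ("cart_center","cart_rear"):
        for r in cams.mark_of(n,q)[:1]: print(n,q,round(r["p"],2),pt(n,np.array(r["location"])*[560,420],z=.053))
```

```text
[0.5162 0.1381 0.1718]
side 14 [ 0.5853 -0.0477  0.096 ] [0.0075 0.0214 0.0113]
side 41 [0.5179 0.1388 0.096 ] [0.0236 0.0157 0.0144]
side cart_center 0.56 [ 0.5818 -0.0537  0.053 ]
side cart_rear 0.88 [ 0.5714 -0.1245  0.053 ]
top 66 [ 0.5772 -0.0593  0.0954] [0.0202 0.0391 0.0117]
top cart_center 0.74 [ 0.5755 -0.0559  0.053 ]
top cart_rear 0.66 [ 0.5557 -0.1173  0.053 ]
```

View pics/s2.png

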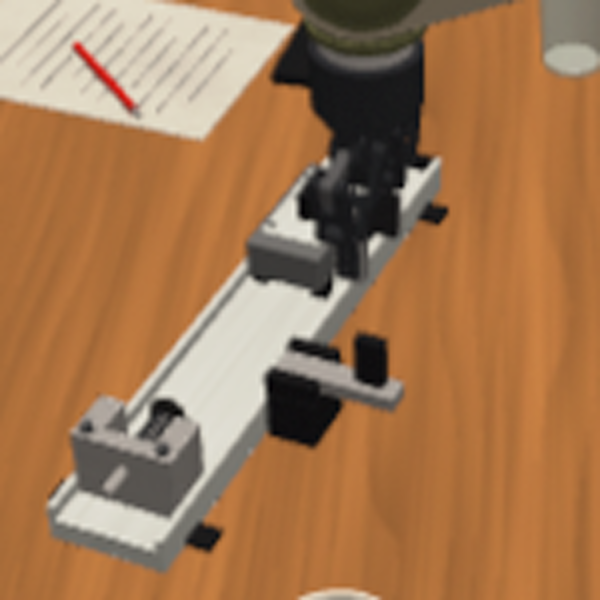

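The picture shows the lock bar drawn clear of the channel, with the grip at about (370,360) in the crop and moved 44.5 mm. Now going behind the cart.

Request:
move_arm(jaw=[4,4,4,4,4,4,4,4,4,4], dp=[[1.234,2.612,0],[1.234,2.612,0],[1.234,2.612,0],[1.234,2.612,0],[1.234,2.612,0],[1.234,2.612,0],[1.234,2.612,0],[1.234,2.612,0],[1.234,2.612,0],[1.234,2.612,0]], turn=[[0,0,0],[0,0,0],[0,0,0],[0,0,0],[0,0,0],[0,0,0],[0,0,0],[0,0,0],[0,0,0],[0,0,0]])

```text
time_s: 9.17
position: [0.5428, -0.1511, 0.1666]
tool_rot: [[0.942, -0.337, -0.001], [-0.337, -0.942, 0.001], [-0.002, -0.0, -1.0]]
ft_force: [-0.3, 0.1, -0.2]
grip_width: 0.0401
gripper_force: 0.0
```

Request:
move_arm(jaw=[4,4,4,4,4,4,4,4,4,4], dp=[[0,0,0],[0,0,0],[0,0,0],[0,0,0],[0,0,0],[0,0,0],[0,0,0],[0,0,0],[0,0,0],[0,0,0]], turn=[[0,0,-0.1122],[0,0,-0.1122],[0,0,-0.1122],[0,0,-0.1122],[0,0,-0.1122],[0,0,-0.1122],[0,0,-0.1122],[0,0,-0.1122],[0,0,-0.1122],[0,0,-0.1122]])

```text
time_s: 10.0
position: [0.5429, -0.1496, 0.1665]
tool_rot: [[0.708, 0.706, -0.002], [0.706, -0.708, 0.001], [-0.0, -0.002, -1.0]]
ft_force: [-1.5, 0.1, 0.3]
grip_width: 0.0402
gripper_force: 0.0
```

Request:
move_arm(jaw=[4,4,4,4,4,4], dp=[[0,0,0],[0,0,0],[0,0,0],[0,0,0],[0,0,0],[0,0,0]], turn=[[0,0,-0.1122],[0,0,-0.1122],[0,0,-0.1122],[0,0,-0.1122],[0,0,0],[0,0,0]])

```text
time_s: 10.5
position: [0.543, -0.1496, 0.1668]
tool_rot: [[0.34, 0.941, -0.001], [0.941, -0.34, 0.001], [0.0, -0.001, -1.0]]
ft_force: [0.4, 0.5, -0.2]
grip_width: 0.0399
gripper_force: 0.0
```

Request:
move_arm(jaw=[4,4,4,4,4,4,4,4,4,4], dp=[[0,0.13,1.5],[0,0,1.5],[0,0,1.5],[0,0,1.5],[0,0,1.5],[0,0,1.5],[0,0,1.3],[0,0,1.2],[0,0,0.9],[0,0,0]], turn=[[0,0,0],[0,0,0],[0,0,0],[0,0,0],[0,0,0],[0,0,0],[0,0,0],[0,0,0],[0,0,0],[0,0,0]])

```text
time_s: 11.33
position: [0.5435, -0.1497, 0.0415]
tool_rot: [[0.339, 0.941, -0.003], [0.941, -0.339, 0.002], [0.0, -0.003, -1.0]]
ft_force: [-0.7, -0.7, 0.3]
grip_width: 0.04
gripper_force: 0.0
```

Run:
```python
from h import *
print(observe()["position"])
s,_=cams.get_image("side"); t,_=cams.get_image("top")
a=cv2.resize(s[130:280,190:330,::-1],(400,428),interpolation=cv2.INTER_CUBIC); b=cv2.resize(t[120:270,200:340,::-1],(400,428),interpolation=cv2.INTER_CUBIC)
cv2.imwrite("pics/m3.png",np.hstack([a,b]))
```

```text
[ 0.54352185 -0.14972613  0.04149181]
```

View pics/m3.png

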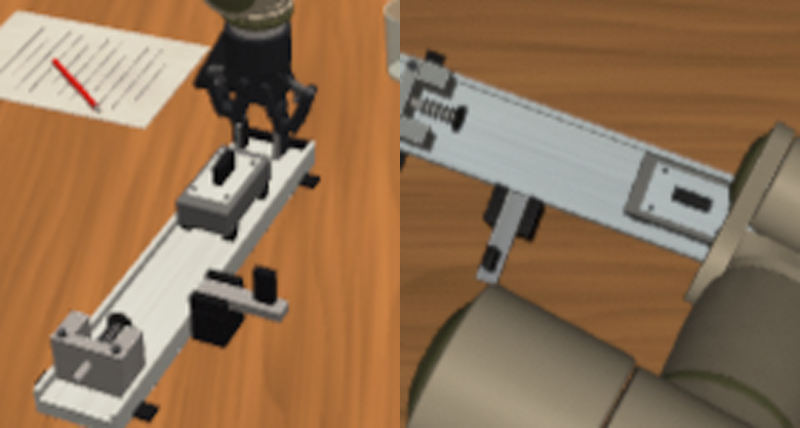

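The fingers straddle the centre line behind the cart and the path is clear. Pushing gently.

Request:
move_arm(jaw=[4,4,4,4,4,4,4,4,4,4,4,4], dp=[[0.4,0,0],[0.4,0,0],[0.4,0,0],[0.4,0,0],[0.3,0,0],[0.3,0,0],[0.3,0,0],[0.3,0,0],[0.3,0,0],[0.4,0,0],[0.4,0,0],[0.5,0,0]], turn=[[0,0,0],[0,0,0],[0,0,0],[0,0,0],[0,0,0],[0,0,0],[0,0,0],[0,0,0],[0,0,0],[0,0,0],[0,0,0],[0,0,0]])

```text
time_s: 12.43
position: [0.5593, -0.1085, 0.0433]
tool_rot: [[0.337, 0.942, 0.0], [0.942, -0.337, -0.0], [-0.0, 0.0, -1.0]]
ft_force: [-0.3, -0.4, 0.6]
grip_width: 0.0397
gripper_force: 0.2
```

Request:
move_arm(jaw=[4,4,4,4,4,4,4,4,4,4,4,4], dp=[[0.5,0,0],[0.5,0,0],[0.5,0,0],[0.5,0,0],[0.5,0,0],[0.5,0,0],[0.5,0,0],[0.5,0,0],[0.5,0,0],[0.5,0,0],[0.5,0,0],[0.5,0,0]], turn=[[0,0,0],[0,0,0],[0,0,0],[0,0,0],[0,0,0],[0,0,0],[0,0,0],[0,0,0],[0,0,0],[0,0,0],[0,0,0],[0,0,0]])

```text
time_s: 13.43
position: [0.5795, -0.0517, 0.0433]
tool_rot: [[0.336, 0.942, -0.0], [0.942, -0.336, 0.0], [0.0, -0.0, -1.0]]
ft_force: [-1.5, -0.6, -0.9]
grip_width: 0.0399
gripper_force: 0.2
```

Run:
```python
from h import *
print(observe()["position"],observe()["ft_force"])
s,_=cams.get_image("side"); t,_=cams.get_image("top")
a=cv2.resize(s[130:280,190:330,::-1],(400,428),interpolation=cv2.INTER_CUBIC); b=cv2.resize(t[120:270,200:340,::-1],(400,428),interpolation=cv2.INTER_CUBIC)
cv2.imwrite("pics/m4.png",np.hstack([a,b]))
```

```text
[ 0.57949074 -0.05172215  0.04331446] [-1.48004755 -0.63616573 -0.93155053]
```

View pics/m4.png

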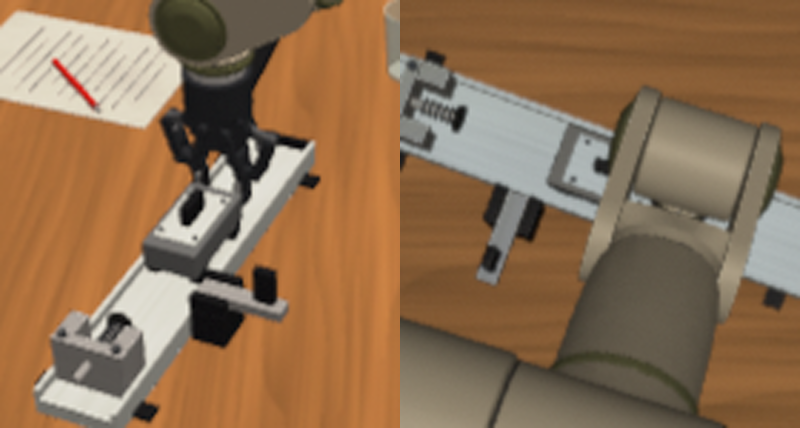

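The cart is being pushed straight, with nothing touching the lock. Continuing.

Request:
move_arm(jaw=[4,4,4,4,4,4,4,4,4,4,4,4], dp=[[0.5,0,0],[0.5,0,0],[0.5,0,0],[0.5,0,0],[0.5,0,0],[0.5,0,0],[0.5,0,0],[0.5,0,0],[0.5,0,0],[0.5,0,0],[0.5,0,0],[0.5,0,0]], turn=[[0,0,0],[0,0,0],[0,0,0],[0,0,0],[0,0,0],[0,0,0],[0,0,0],[0,0,0],[0,0,0],[0,0,0],[0,0,0],[0,0,0]])

```text
time_s: 14.53
position: [0.5997, 0.0048, 0.0433]
tool_rot: [[0.337, 0.942, -0.0], [0.942, -0.337, 0.0], [-0.0, -0.0, -1.0]]
ft_force: [-0.3, 0.2, -0.4]
grip_width: 0.0398
gripper_force: 0.2
```

Request:
move_arm(jaw=[4,4,4,4,4,4,4,4,4,4,4,4], dp=[[0.5,0,0],[0.5,0,0],[0.5,0,0],[0.5,0,0],[0.4,0,0],[0.4,0,0],[0.4,0,0],[0.4,0,0],[0.3,0,0],[0.3,0,0],[0.3,0,0],[0.2,0,0]], turn=[[0,0,0],[0,0,0],[0,0,0],[0,0,0],[0,0,0],[0,0,0],[0,0,0],[0,0,0],[0,0,0],[0,0,0],[0,0,0],[0,0,0]])

```text
time_s: 15.53
position: [0.6154, 0.0486, 0.0433]
tool_rot: [[0.336, 0.942, -0.0], [0.942, -0.336, -0.0], [-0.001, -0.0, -1.0]]
ft_force: [-0.5, -3.2, 0.5]
grip_width: 0.0401
gripper_force: 1.5
```

Request:
move_arm(jaw=[4,4,4,4,4], dp=[[0.2,0,0],[0.2,0,0],[0.2,0,0],[0.2,0,0],[0,0,0]], turn=[[0,0,0],[0,0,0],[0,0,0],[0,0,0],[0,0,0]])

```text
time_s: 15.95
position: [0.6181, 0.0561, 0.0433]
tool_rot: [[0.337, 0.942, -0.0], [0.942, -0.337, -0.0], [-0.0, -0.0, -1.0]]
ft_force: [-1.2, -4.8, 0.9]
grip_width: 0.0399
gripper_force: 2.2
```

Request:
move_arm(jaw=[4,4,4,4,4,4,4], dp=[[0.2,0,0],[0.2,0,0],[0.2,0,0],[0.2,0,0],[0.2,0,0],[0.2,0,0],[0,0,0]], turn=[[0,0,0],[0,0,0],[0,0,0],[0,0,0],[0,0,0],[0,0,0],[0,0,0]])

```text
time_s: 16.53
position: [0.6219, 0.0669, 0.0433]
tool_rot: [[0.336, 0.942, -0.001], [0.942, -0.336, -0.001], [-0.001, -0.0, -1.0]]
ft_force: [-2.6, -7.1, 1.4]
grip_width: 0.0403
gripper_force: 3.8
```

Request:
move_arm(jaw=[4,4,4], dp=[[0.15,0,0],[0.15,0,0],[0,0,0]], turn=[[0,0,0],[0,0,0],[0,0,0]])

```text
time_s: 16.78
position: [0.6228, 0.0695, 0.0433]
tool_rot: [[0.337, 0.942, -0.001], [0.942, -0.337, -0.001], [-0.002, -0.0, -1.0]]
ft_force: [-2.4, -7.5, 1.3]
grip_width: 0.0397
gripper_force: 4.2
```

Request:
move_arm(jaw=[4,4,4], dp=[[0.1,0,0],[0.1,0,0],[0,0,0]], turn=[[0,0,0],[0,0,0],[0,0,0]])

```text
time_s: 17.03
position: [0.6232, 0.0704, 0.0433]
tool_rot: [[0.337, 0.942, -0.002], [0.942, -0.337, -0.003], [-0.003, -0.001, -1.0]]
ft_force: [-4.9, -12.9, 2.9]
grip_width: 0.0399
gripper_force: 6.6
```

Request:
move_arm(jaw=[4,4,4], dp=[[0.1,0,0],[0,0,0],[0,0,0]], turn=[[0,0,0],[0,0,0],[0,0,0]])

```text
time_s: 17.28
position: [0.6231, 0.0704, 0.0433]
tool_rot: [[0.337, 0.942, -0.003], [0.942, -0.337, -0.004], [-0.005, -0.001, -1.0]]
ft_force: [-6.7, -15.7, 4.1]
grip_width: 0.0399
gripper_force: 9.1
```

The force has climbed to 17 N with no motion, so the cart is at the stop. Checking with a picture.

Run:
```python
from h import *
s,_=cams.get_image("side"); t,_=cams.get_image("top")
a=cv2.resize(s[190:290,190:290,::-1],(400,400),interpolation=cv2.INTER_CUBIC); b=cv2.resize(t[120:220,180:280,::-1],(400,400),interpolation=cv2.INTER_CUBIC)
cv2.imwrite("pics/m5.png",np.hstack([a,b]))
print(observe()["position"],observe()["ft_force"])
```

```text
[0.62314603 0.07038286 0.04330699] [ -7.84909882 -16.50137367   3.61910834]
```

View pics/m5.png

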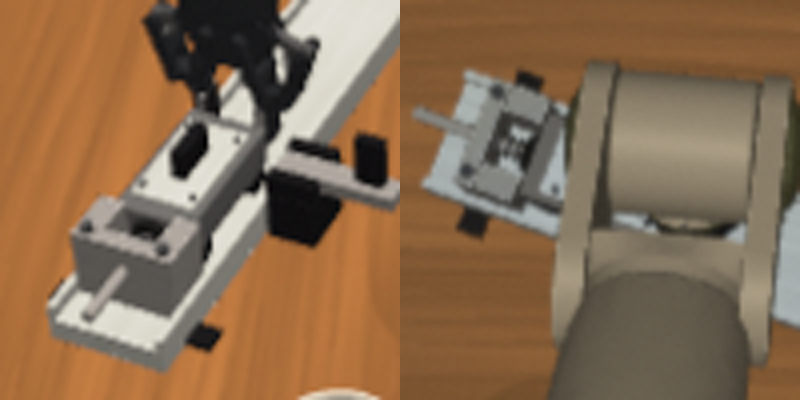

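The picture shows the cart's front flat against both cheeks, the plunger sunk with its rod out the back, the cart level in the channel, and the lock still out. Handing in.

```bash
python3 -c "
from rig import ticket
print(ticket.close_job())"
```

```text
the job is handed in; nothing more can be done
None
```

I pulled the lock bar out to its end stop, then pushed the cart against the steel stop, where the arm is holding it with about 18 N; the job is handed in, and its verdict was not shown to me.

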